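# Carry the swinging bath caddy to the glass shelf

## Task

Pick up the blue bath caddy by nothing but its turning wooden grip, carry it to the bamboo tray on the glass shelf and stop its swinging, so that its tub hangs quite still, clear above the middle of the tray, for three seconds. Then set it down gently and level inside the tray's rim and let go. Keep the orange can in the caddy and leave the soap box, cup, mirror and toothbrush holder as they are.

Things in the scene. Friction and masses are not known exactly. Their poses are not given: they have to be found in the camera images.
- grip: dark wooden sleeve, 24 mm in diameter, 66 mm long, on the top bar of the caddy's hoop handle; origin at its middle, own x along the bar. It turns on the bar almost without friction: when it is held the caddy swings under it about the grip's x axis like a pendulum 0.20 m long (period 0.90 s) and takes about 40 s to die down to a third
- caddy: blue open bath caddy standing on the counter: tub 95 (own x) by 160 (own y) by 50 mm, 4 mm thick; 8 mm steel uprights at x = -47 and +47 mm carry the top bar. Origin: centre of its underside, the grip's axis 210 mm above it. It swings along own y. About 0.22 kg (0.19 to 0.26). With the can at one end it hangs askew by 0.14 to 0.20 rad, its origin 29 to 42 mm to the side of the grip
- can_center (a point): orange round spray can, 44 mm in diameter and 76 mm long, about 0.30 kg (0.24 to 0.36), lying loose in the caddy along the caddy's x; this point is its centre, 26 mm above the caddy's underside; once the caddy hangs it rolls freely along the caddy's y until it meets an end wall (about 54 mm either side of the middle)
- shelf: low glass shelf, 160 (own x) by 600 (own y) mm, on chrome feet, its top 50 mm above the counter; origin on the counter under its centre
- tray_in (a point): centre of the inner floor of the bamboo tray on the shelf (55 mm above the counter). The tray is 140 (own x) by 210 (own y) mm outside, 130 by 200 mm inside, its floor 5 mm and its rim 14 mm above the glass; axes as the tray's, long side along own y
- tray: the bamboo tray, fixed on the shelf; origin at the centre of its underside
- soapbox: pink soap box 102 x 67 x 35 mm near the right end of the shelf, loose; origin under its centre
- cup: white porcelain cup, 70 mm in diameter and 85 mm tall, loose on the shelf left of the tray; origin under its centre
- mirror: round mirror of 100 mm on a chrome swivel stand, 168 mm tall, loose at the left end of the shelf; origin under its foot
- holder: chrome toothbrush holder with a lid, 71 mm in diameter and 108 mm tall, loose on the counter in front of the shelf; origin under its centre
Things that resemble listed ones, but are neither listed nor needed, are in the scene too. What is shaped like the grip but pink is not meant.

How it is judged (in metres and radians):
On the way:
1. the caddy hangs still, clear above the middle of the tray, for 3 s (horizontal distance between caddy and tray_in below 0.015 m and z of caddy in the frame of tray_in above 0.02 m and linear speed of caddy below 0.02 m/s), for 3 s.
At the end, for the whole second after the job is handed in: the caddy stands level (within 0.05 rad) and at rest in the tray, its middle within 27 mm of the tray's middle, its underside on the tray floor (within 6 mm), with the can still in it, and the hand has let go (horizontal distance between caddy and tray_in below 0.027 m and z of caddy in the frame of tray_in below 0.006 m and angle between caddy's own z axis and vertical below 0.05 rad and linear speed of caddy below 0.02 m/s and distance between can_center and caddy below 0.075 m); the robot touches nothing.
It fails at once if the hand or arm pushes on the caddy itself instead of its turning grip (contact force between any of the fingers, the arm and caddy above 2 N).
It fails at once if the caddy swings so far that it would spill (angle between caddy's own z axis and vertical above 0.6 rad).
It fails at once if the can leaves the caddy (distance between can_center and caddy above 0.09 m).
It fails at once if the caddy is slammed down on the tray (contact force between caddy and tray above 35 N).
It fails at once if the soap box, cup, mirror or toothbrush holder is shifted by more than 20 mm (distance of any of soapbox, cup, mirror, holder from where it was at the start of the episode above 0.02 m).
It also fails if it takes over 40 s, if anything falls off the work surface, if the arm or the gripper's body presses on something with over 40 N, if the wrist force passes 120 N, or if a joint passes its speed limit or range.

## Robot

A 6-joint arm with a two-finger parallel gripper is mounted at the origin on the work surface. World frame = base frame: x ahead of the robot, y to its left, z up, the work surface at z = 0. Lengths are in mm, angles in rad, forces in N, time in s.
With the tool pointing down it reaches from about 400 to 925 mm from the base axis. Payload 12.5 kg.
Tool frame: the origin (TCP) lies midway between the tips of the shut fingers; the grasp point (between the pads) lies 19 mm behind it; z points along the fingers, y is the line along which they close (so a half turn about z gives the same grasp; the last joint's range is limited). The gripper opens to 95 mm and grips with 3 to 60 N. Pads are 20 mm wide; open, the fingers measure 119 mm over their backs; the gripper's body (75 mm by 180 mm) begins 59 mm behind the grasp point.
Start: joints at [-1.416, 0.491, 1.559, -0, 1.092, -0.106], TCP at [161.181, -603.877, 214.661] pointing down, gripper open.
Joint ranges: [-3.1, 3.1], [-0.84, 2.19], [0.05, 2.79], [-1.13, 4.28], [0.06, 2.93], [-2.69, 2.69]. Speed limits (rad/s): [2.22, 2.22, 2.79, 3.14, 3.14, 3.14].

## Interface

Orientations are given as [roll, pitch, yaw] about the fixed x, y, z axes, in that order (R = Rz(yaw) Ry(pitch) Rx(roll)).
In Python, from cell import env gives the robot as it stands.
- The arm moves only by the shell command python3 -m inch 'ROWS'. ROWS is JSON, a list of rows, each a list of 7 numbers: the turn, a rotation vector about the tool's x, y, z in rad, then the shift along the tool's x, y, z in cm, then the closure, from -1 (fully open) to 1 (shut). A call has 1 to 20 rows; each row shifts and turns the commanded pose from where the row before left it, along the tool's axes as they then stand; what a row does not reach is not made up. A row lasts 1/8 s, in which the tool goes at most 62.5 mm and 10.7 degrees, less where a joint would pass 70% of its speed; a pose out of reach is approached as far as the arm can. A call with a gripper value outside its range is refused whole. The fingers move at their own pace and stop on an object; the grip force is fixed at half the most. Time passes only in rows, so rows that do not move let the fingers close. It gives the time, the measured TCP pose, the force, the opening and the grip force at its end, in the units of the state.
- env.state(): the state, without advancing time (a new reading comes with each control period).
- env.read_camera(name): name is "side" or "top" or "wrist"; returns a dict with "img" (384x512x3 uint8, red, green, blue), "depth" (384x512 float32, mm along the optical axis (not along the pixel's ray), 0 where there is no reading), "fx", "fy", "cx", "cy" (pixels), "position" and "orientation" of the camera in the world. Camera axes: x right, y down, z forward; pixel columns grow to the right and rows downward; lengths in mm; the calibration is good to about 2 mm. A picture is of the moment at which its call begins.
- env.job_done(): hands the job in; it is judged then, once.
Trained networks look in a picture, given as the dict that the camera call returned (one of the last four; its "shot" number tells which), for a name from the list of things; names that differ only in an ending like _2 or _b are one class to them, and where a whole thing is asked for, a point or a joint stands for the part that bears it (a point fixed in the world has none). Each returns a list of dicts, best first, with "score" (0 to 1); they miss things now and then, are a little off and sometimes report something else, mostly with a low value. They report only what shows in the picture. A call takes as long as a camera call. They do not tell look-alikes from the thing itself.
- env.find_in(picture, target): "centre" ([x, y, z] in mm, in the coordinates of the camera as it stood for that picture, good to about 4 mm: the middle of the surface that is visible of it).
- env.trace(picture, target): "mask" (384x512 bool, what is visible of it).
The state is a dict: "t": time; "joints": joint angles; "qvel": joint speeds; "tau": joint torques, N m; "eef_pos": TCP position; "tcp_rot": TCP orientation; "ft_force": force on the tool from outside, world axes, zero at the start; "moment": the same for the moment, N m; "opening": opening from 0.0 (shut) to 1.0 (fully open); "grip_force": force on a finger pad.
Only numpy, scipy, OpenCV 4.12 (cv2) and the standard library are available. Lean on these libraries where they do the work, as an engineer would, in place of code of your own. Each camera call takes 0.05 s, during which the arm holds its last target. There are 200 camera calls.

## Working session

There is one attempt and no reset: what is moved stays moved. The work goes in short steps, Python scripts to look and compute and a shell command to move; the robot and the scene stay as the last step left them, time stands still between calls to the robot, and variables do not carry over. Pictures are saved under pics/ and viewed, at most 10 in all, crops included, and the job is handed in when it is done.

```bash
mkdir -p pics; ls; cat > h.py <<'E'
import numpy as np, cv2
from scipy.spatial.transform import Rotation as R
from cell import env
def Rm(o):
    o=np.array(o,float)
    return R.from_euler('xyz',o).as_matrix() if o.size==3 else R.from_quat(o).as_matrix()
def w(p,c): return Rm(p['orientation'])@np.array(c)+np.array(p['position'])
def cloud(p):
    d=p['depth'];v,u=np.mgrid[:384,:512]
    P=np.stack([(u-p['cx'])*d/p['fx'],(v-p['cy'])*d/p['fy'],d],-1)
    return P@Rm(p['orientation']).T+np.array(p['position'])
def save(p,n): cv2.imwrite('pics/'+n,p['img'][:,:,::-1])
E
python3 - <<'E'
from h import *
ims=[]
for n in ['top','side']:
    p=env.read_camera(n); ims.append(p['img']); print(n,p['position'],p['orientation'],p['fx'])
    for t in ['grip','caddy','can_center','tray','soapbox','cup','mirror','holder','shelf']:
        for r in env.find_in(p,t)[:3]:
            c=np.array(r['centre']); print(t,round(r['score'],2),w(p,c).round(),(c[:2]/c[2]*p['fx']+[p['cx'],p['cy']]).round())
cv2.imwrite('pics/a.png',cv2.resize(np.vstack(ims)[:,:,::-1],(400*2,600*2))[::1] if 0 else np.hstack([i[:,:,::-1] for i in ims])[:, :][:, :1024] if 0 else ims[0][:,:,::-1]); cv2.imwrite('pics/b.png',ims[1][:,:,::-1])
print(env.state())
E
```

```text
pics
top [ 438.11624339   59.67732324 1247.78431423] [-3.02978626 -0.01938035 -1.5922452 ] 360.8616484939469
grip 0.96 [428. 175.   5.] [212. 231.]
grip 0.56 [ 509. -302.   26.] [351. 204.]
caddy 0.79 [ 505. -301.    6.] [349. 206.]
caddy 0.66 [427. 177.   5.] [211. 231.]
caddy 0.19 [ 508. -303.   24.] [351. 204.]
can_center 0.71 [ 508. -325.   40.] [359. 204.]
tray 0.94 [659. 124.  57.] [225. 161.]
soapbox 0.92 [665. -60.  76.] [280. 158.]
cup 0.76 [658. 367. 102.] [148. 161.]
mirror 0.94 [648. 442. 160.] [118. 161.]
mirror 0.54 [656. 365. 101.] [149. 161.]
holder 0.66 [458. 352. 110.] [152. 223.]
shelf 0.96 [628. 268.  51.] [182. 171.]
shelf 0.24 [656. 368. 100.] [148. 161.]
side [158.87754627 791.0199831  839.75201617] [-2.26019153 -0.01574876 -2.66082099] 439.41776926079507
grip 0.86 [ 504. -307.   44.] [311. 166.]
grip 0.67 [642. 452. 153.] [103. 300.]
grip 0.62 [426. 188.  28.] [264. 288.]
caddy 0.95 [424. 181.  25.] [266. 287.]
caddy 0.72 [ 504. -302.   37.] [310. 168.]
can_center 0.55 [ 508. -318.   41.] [311. 164.]
tray 0.64 [650. 130.  56.] [196. 232.]
soapbox 0.6 [654. -45
[... 186 characters left out ...]
0.69 [608. 319.  53.] [165. 291.]
{'t': 1.0, 'joints': array([-1.41561787e+00,  4.90871329e-01,  1.55891365e+00,  2.30971771e-05,
        1.09167835e+00, -1.05513674e-01]), 'qvel': array([-0.00020698, -0.0002865 , -0.00115883, -0.00038002,  0.00067915,
       -0.00045156]), 'tau': array([ 6.50853362e-04, -6.12477636e+01, -2.58435720e+01,  6.93234731e-02,
        4.46543656e-02,  1.66055730e-05]), 'eef_pos': array([ 161.17542155, -603.87764022,  214.67405536]), 'tcp_rot': array([ 3.14146189e+00, -6.76405413e-06,  2.60681480e-01]), 'ft_force': array([-0.86064419, -0.81169895, -0.37964526]), 'moment': array([0.00652507, 0.02731314, 0.01693066]), 'grip_force': 0.0, 'opening': 1.0011427345121784}
```

View pics/a.png

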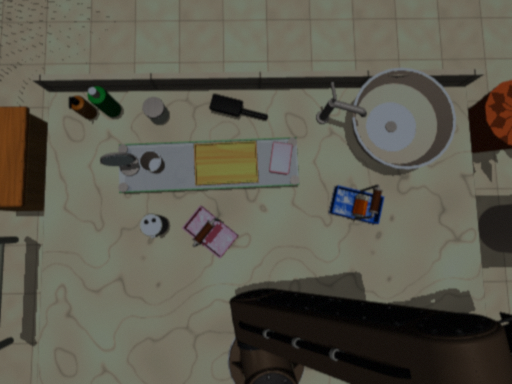

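View pics/b.png

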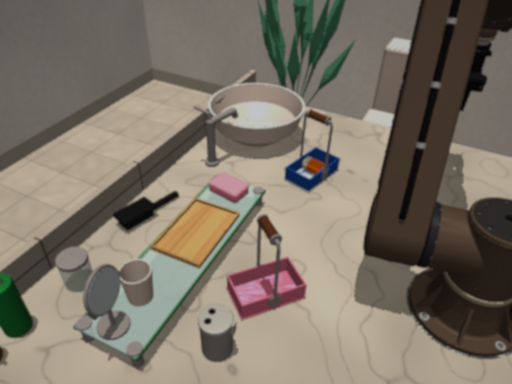

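Candidates: the blue caddy, top (356,205) and side (312,168), grip at top (377,200) and side (319,117). The look-alike is the pink caddy, top (211,231) and side (266,290), grip at side (269,230). I choose the blue one, and will check it in one crop.

```bash
python3 - <<'E'
from h import *
pt=env.read_camera('top');ps=env.read_camera('side')
for n,p in [('top',pt),('side',ps)]:
    C=cloud(p);X=C.reshape(-1,3);rgb=p['img'].reshape(-1,3)
    ok=(p['depth'].reshape(-1)>0)&(X[:,0]>400)&(X[:,0]<620)&(X[:,1]<-200)&(X[:,1]>-420)
    g=ok&(X[:,2]>195)&(X[:,2]<240); G=X[g]
    print(n,'grip pts',len(G),G.mean(0).round(1),G.min(0).round(),G.max(0).round())
    q=cv2.minAreaRect(G[:,:2].astype(np.float32));print(q)
    b=ok&(X[:,2]>38)&(X[:,2]<60)&(rgb[:,2].astype(int)>rgb[:,0].astype(int)+30)
    print('tub rim',b.sum(),cv2.minAreaRect(X[b][:,:2].astype(np.float32)))
    for t in ['tray','can_center']:
        r=env.trace(p,t)
        if r:
            m=r[0]['mask']&(p['depth']>0); Y=C[m]; 
            Z=Y[:,2]; k=abs(Z-np.median(Z))<15
            print(t,m.sum(),np.median(Y,0).round(1),cv2.minAreaRect(Y[k][:,:2].astype(np.float32)))
    if n=='top':
        u,v=np.where(g.reshape(384,512))[::-1][0].mean(),np.where(g.reshape(384,512))[0].mean();print('px',u,v)
a=cv2.resize(pt['img'][170:240,310:410],(500,350),interpolation=3)
b=cv2.resize(ps['img'][95:195,270:350],(280,350),interpolation=3)
cv2.imwrite('pics/c.png',np.hstack([a,b])[:,:,::-1])
E
```

```text
top grip pts 249 [ 507.7 -314.9  217.6] [ 460. -336.  195.] [ 557. -296.  226.]
((508.46343994140625, -316.14453125), (25.4342041015625, 99.26424407958984), 76.67708587646484)
tub rim 221 ((507.0428771972656, -317.2701416015625), (161.9443817138672, 95.97574615478516), 75.32947540283203)
tray 2609 [655.6 122.8  55.7] ((655.7223510742188, 121.5516357421875), (141.10707092285156, 210.11375427246094), 1.5412834882736206)
px 375.00401606425703 200.27710843373495
side grip pts 247 [ 501.  -310.3  214.8] [ 455. -335.  196.] [ 553. -294.  227.]
((503.6318054199219, -313.99139404296875), (30.17754364013672, 101.15535736083984), 79.6502914428711)
tub rim 383 ((503.55645751953125, -315.3905029296875), (166.03933715820312, 96.41616821289062), 74.80238342285156)
tray 3509 [650.4 131.5  56.5] ((656.9969482421875, 114.93602752685547), (154.99342346191406, 230.31256103515625), 2.169124126434326)
can_center 245 [ 503.7 -318.7   43.2] ((501.7523498535156, -325.0881042480469), (43.73944854736328, 72.87449645996094), 71.9502944946289)
```

View pics/c.png

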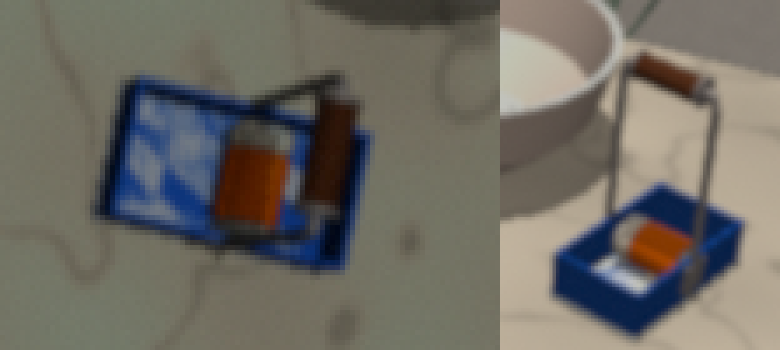

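The crop shows the blue tub with the orange can and a plain brown wooden grip, at crop (330,150) in the top view and (675,75) in the side view. It is the right one. Approaching above it.

```bash
python3 -m inch '[[0,0,0,0,0,-6,-1],[0,0,0.171,0,0,0,-1],[0,0,0.171,0,0,0,-1],[0,0,0.171,0,0,0,-1],[0,0,0,3,-4,0,-1],[0,0,0,3,-4,0,-1],[0,0,0,3,-4,0,-1],[0,0,0,3,-4,0,-1],[0,0,0,3,-4,0,-1],[0,0,0,3,-4,0,-1],[0,0,0,3,-4,0,-1],[0,0,0,3,-4,0,-1],[0,0,0,2.2,-4.5,0,-1],[0,0,0,0,0,0,-1]]'
python3 - <<'E'
from h import *
p=env.read_camera('wrist');save(p,'d.png');s=env.state();print(s['t'],s['eef_pos'],s['tcp_rot'],p['position'],p['orientation'],p['fx'])
C=cloud(p);X=C.reshape(-1,3)
g=(p['depth'].reshape(-1)>0)&(X[:,2]>203)&(X[:,2]<235)&(abs(X[:,0]-506)<90)&(abs(X[:,1]+316)<60)
G=X[g];print(g.sum(),G.mean(0),cv2.minAreaRect(G[:,:2].astype(np.float32)))
E
```

```text
t: 3.05
eef_pos: [507.7, -313.4, 274.6]
tcp_rot: [-3.141, -0.0, -0.248]
ft_force: [0.1, 0.1, 0.1]
opening: 0.998
grip_force: 0.0
3.1 [ 506.65197036 -314.75324511  274.55825274] [ 3.14143022e+00  1.05970785e-04 -2.49618677e-01] [ 575.7959236  -330.19993875  445.16346604] [ 2.88998339e+00  4.42534974e-04 -1.81928887e+00] 329.0105678254689
3483 [ 509.57879085 -317.72115569  219.07705208] ((509.06982421875, -317.6075134277344), (26.42111587524414, 94.92076873779297), 74.97975158691406)
```

View pics/d.png

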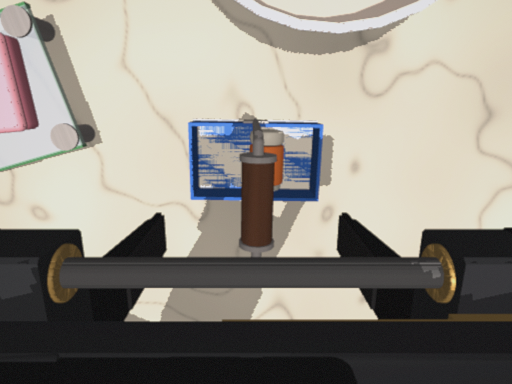

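The wrist view shows the brown sleeve at (258,200), midway between the fingers, with the tub and can below it and nothing in the way. Descending and closing.

```bash
python3 -m inch '[[0,0,0.012,0.3,0.2,2.8,-1],[0,0,0,0,0,2.8,-1],[0,0,0,0,0,2.8,-1],[0,0,0,0,0,0,-1],[0,0,0,0,0,0,1],[0,0,0,0,0,0,1],[0,0,0,0,0,0,1],[0,0,0,0,0,0,1],[0,0,0,0,0,0,1],[0,0,0,0,0,0,1]]'
```

```text
t: 4.35
eef_pos: [508.4, -318.5, 190.6]
tcp_rot: [3.142, 0.0, -0.264]
ft_force: [1.0, 0.4, 0.6]
opening: 0.426
grip_force: 0.0
```

```bash
python3 -m inch '[[0,0,0,0,0,0,1],[0,0,0,0,0,0,1],[0,0,0,0,0,0,1],[0,0,0,0,0,0,1]]'
python3 -m inch '[[0,0,0,0,0.27,-0.09,1],[0,0,0,0,0.27,-0.09,1],[0,0,0,0,0.27,-0.09,1],[0,0,0,0,0.27,-0.09,1],[0,0,0,0,0.27,-0.08,1],[0,0,0,0,0.27,-0.08,1],[0,0,0,0,0.27,-0.08,1],[0,0,0,0,0.27,-0.08,1],[0,0,0,0,0.27,-0.07,1],[0,0,0,0,0.27,-0.07,1],[0,0,0,0,0.27,-0.07,1],[0,0,0,0,0.27,-0.07,1]]'
python3 - <<'E'
from h import *
p=env.read_camera('wrist');save(p,'e.png')
E
```

```text
t: 4.85
eef_pos: [508.4, -318.3, 190.6]
tcp_rot: [-3.141, 0.0, -0.264]
ft_force: [0.4, 1.9, -0.4]
opening: 0.241
grip_force: 30.0
t: 6.35
eef_pos: [499.8, -349.9, 200.2]
tcp_rot: [-3.142, 0.0, -0.264]
ft_force: [-0.1, 0.2, -4.8]
opening: 0.249
grip_force: 30.0
```

View pics/e.png

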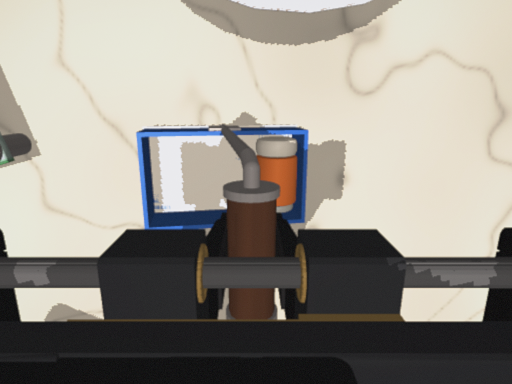

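The can, at (277,175), has rolled to the low right end, the caddy is tilted, and the force is -4.8 N, so it is nearly lifted. Next a gentle lift, then I measure the swing.

```bash
cat > sw.py <<'E'
import sys
from h import *
from scipy.optimize import least_squares
def meas(n,period=None):
    T=[];U=[]
    for i in range(n):
        t=env.state()['t']; p=env.read_camera('wrist'); im=p['img'].astype(int)
        m=(im[:,:,2]>im[:,:,0]+50)&(im[:,:,2]>60); m[:90]=0; m[260:]=0
        P=cloud(p); q=m&(p['depth']>0)
        k=q&(abs(P[...,2]-np.median(P[q][:,2]))<60)
        v,u=np.where(k); lo,hi=np.percentile(u,[2,98])   # end walls
        L=u[u<lo+8].mean(); H=u[u>hi-8].mean()
        T.append(t);U.append((L+H)/2)
    T=np.array(T);U=np.array(U);d=np.median(p['depth'][k])
    mm=U*d/p['fx']
    f=lambda a:a[0]+a[1]*np.cos(a[3]*(T-T[-1]))+a[2]*np.sin(a[3]*(T-T[-1]))-mm
    w0=2*np.pi/0.9
    if period or n<14:
        w0=2*np.pi/(period or .9)
        A=np.c_[np.ones(n),np.cos(w0*(T-T[-1])),np.sin(w0*(T-T[-1]))];c=np.linalg.lstsq(A,mm,rcond=None)[0];a=[*c,w0]
    else: a=least_squares(f,[mm.mean(),1,1,w0]).x
    # mm: along image u
    ph=np.arctan2(-a[2],a[1])
    print('t',T[-1],'amp mm',np.hypot(a[1],a[2]).round(2),'phase',ph.round(3),'T',2*np.pi/a[3],'mean u mm',a[0],'rms',np.std(f(a)).round(2),'d',d)
    print((mm-a[0]).round(1)); print(env.state()['eef_pos'].round(1),env.state()['t'])
    return p,P,k,a
if __name__=='__main__': meas(int(sys.argv[1]),float(sys.argv[2]) if len(sys.argv)>2 else None)
E
python3 -m inch '[[0,0,0,0,0.05,-0.1,1],[0,0,0,0,0.05,-0.1,1],[0,0,0,0,0,-0.2,1],[0,0,0,0,0,-0.3,1],[0,0,0,0,0,-0.5,1],[0,0,0,0,0,-0.8,1],[0,0,0,0,0,-1.1,1],[0,0,0,0,0,-1.1,1],[0,0,0,0,0,-1.1,1],[0,0,0,0,0,-1.1,1],[0,0,0,0,0,-1.1,1],[0,0,0,0,0,-1.1,1],[0,0,0,0,0,-1.1,1],[0,0,0,0,0,-0.8,1],[0,0,0,0,0,-0.6,1],[0,0,0,0,0,-0.4,1],[0,0,0,0,0,-0.2,1]]'
python3 sw.py 20
```

```text
t: 8.52
eef_pos: [499.6, -350.7, 317.3]
tcp_rot: [-3.142, 0.0, -0.264]
ft_force: [0.4, 0.3, -4.6]
opening: 0.243
grip_force: 30.0
t 9.475 amp mm 4.61 phase 2.682 T 0.906742006914862 mean u mm 216.69963675921272 rms 0.1 d 329.3213
[-3.2 -4.3 -4.7 -4.4 -3.6 -2.7 -1.2  0.5  2.1  3.3  4.2  4.4  4.4  3.8
  2.7  1.4 -0.3 -2.  -3.2 -4.2]
[ 499.7 -350.7  317.3] 9.525
```

```bash
python3 -m inch '[[0,0,0,0.07,-0.29,0,1],[0,0,0,0.14,-0.59,0,1],[0,0,0,0.2,-0.88,0,1],[0,0,0,0.27,-1.18,0,1],[0,0,0,0.34,-1.47,0,1],[0,0,0,0.41,-1.77,0,1],[0,0,-0.0183,0.48,-2.06,0,1],[0,0,-0.0183,0.48,-2.06,0,1],[0,0,-0.0183,0.48,-2.06,0,1],[0,0,-0.0183,0.48,-2.06,0,1],[0,0,-0.0183,0.48,-2.06,0,1],[0,0,-0.0183,0.48,-2.06,0,1],[0,0,-0.0183,0.48,-2.06,0,1],[0,0,-0.0183,0.48,-2.06,0,1],[0,0,-0.0183,0.48,-2.06,0,1],[0,0,-0.0183,0.48,-2.06,0,1],[0,0,-0.0183,0.48,-2.06,0,1],[0,0,-0.0183,0.48,-2.06,0,1],[0,0,-0.0183,0.48,-2.06,0,1],[0,0,-0.0183,0.48,-2.06,0,1]]'
python3 -m inch '[[0,0,-0.0183,0.48,-2.06,0,1],[0,0,-0.0183,0.48,-2.06,0,1],[0,0,0,0.41,-1.77,0,1],[0,0,0,0.34,-1.47,0,1],[0,0,0,0.27,-1.18,0,1],[0,0,0,0.2,-0.88,0,1],[0,0,0,0.14,-0.59,0,1],[0,0,0,0.07,-0.29,0,1]]'
python3 - <<'E'
from sw import *
p,P,k,a=meas(19)
print(env.state()['tcp_rot'])
B=P[k]; rim=B
# rim plane: top points
from numpy.linalg import lstsq
c=lstsq(np.c_[B[:,:2]-B[:,:2].mean(0),np.ones(len(B))],B[:,2],rcond=None)[0];print('blue plane',c,B.mean(0),cv2.minAreaRect(B[:,:2].astype(np.float32)))
save(p,'f.png')
pt=env.read_camera('top');ps=env.read_camera('side')
for q in (p,pt,ps):
    C=cloud(q);im=q['img'].astype(int);X=C.reshape(-1,3)
    m=(im[...,2]>im[...,0]+50)&(im[...,2]>60)&(q['depth']>0)&(abs(C[...,0]-656)<120)&(abs(C[...,1]-100)<150)&(C[...,2]>100)
    print('blue',m.sum(),C[m].mean(0),C[m].min(0),C[m].max(0))
    m=(im[...,0]>im[...,2]+35)&(im[...,1]>im[...,2]+20)&(q['depth']>0)&(abs(C[...,0]-656)<120)&(abs(C[...,1]-100)<150)&(C[...,2]<75)&(C[...,2]>48)
    if m.sum()>50: print('tray',m.sum(),C[m].min(0),C[m].max(0),cv2.minAreaRect(C[m][:,:2].astype(np.float32)))
save(ps,'g.png')
E
```

```text
t: 12.02
eef_pos: [637.9, -18.5, 317.2]
tcp_rot: [3.142, 0.0, -0.007]
ft_force: [0.6, -0.0, -6.2]
opening: 0.242
grip_force: 30.0
t: 13.02
eef_pos: [659.7, 83.6, 317.2]
tcp_rot: [3.141, -0.0, 0.029]
ft_force: [-0.0, -0.0, -5.7]
opening: 0.246
grip_force: 30.0
t 13.925 amp mm 4.35 phase 2.566 T 0.8734290451108606 mean u mm 220.02837251228715 rms 0.09 d 334.2362
[-3.3 -3.8 -4.2 -4.2 -3.3 -2.3 -0.8  0.8  2.2  3.3  4.2  4.3  4.1  3.1
  1.9  0.3 -1.2 -2.6 -3.8]
[659.6  83.5 317.2] 13.975
[ 3.14154426e+00 -4.26594127e-06  2.86838832e-02]
blue plane [1.44416369e-01 1.09357142e-01 1.66606182e+02] [649.66778954 134.90361552 166.60618152] ((656.0715942382812, 118.34988403320312), (95.49297332763672, 161.6585235595703), 1.722739338874817)
blue 4605 [650.22536251 134.5280537  169.44339658] [607.94757242  36.68360495 119.13476251] [707.87871369 198.49473934 402.46915702]
tray 3149 [587.70619904  17.01600962  49.8913682 ] [725.857439   233.90485814  67.32695284] ((653.8138427734375, 125.22198486328125), (138.22763061523438, 213.96925354003906), 1.6280895471572876)<stdin>:13: RuntimeWarning: Mean of empty slice.
  ret = um.true_divide(
Traceback (most recent call last):
ValueError: zero-size array to reduction operation minimum which has no identity
```

View pics/f.png

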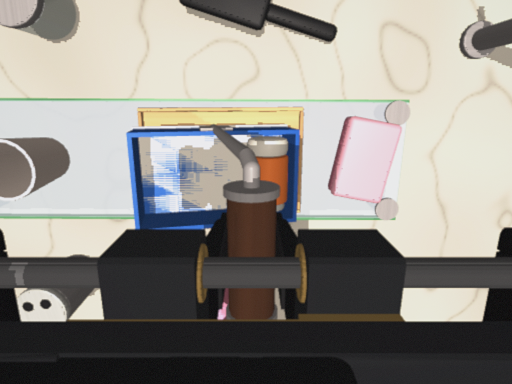

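The wrist view shows the tub (130–300, 130–225) over the tray with the can at the right end. Its swing is only ±4.4 mm. I'll cancel it with a timed shift toward the bob at its extreme, around t=14.42.

```bash
python3 -m inch '[[0,0,0,0,0,0,1],[0,0,0,0,0,0,1],[0,0,0,-0.15,0.4,0,1],[0,0,0,-0.1,0.13,0,1],[0,0,0,0,0,0,1]]'
python3 - <<'E'
from sw import *
p,P,k,a=meas(18,0.89)
B=P[k]
r=env.state()['tcp_rot'];psi=r[2];O=env.state()['eef_pos']
ex=np.array([np.cos(psi),np.sin(psi)]);ey=np.array([-np.sin(psi),np.cos(psi)])
Q=np.c_[(B[:,:2]-O[:2])@ex,(B[:,:2]-O[:2])@ey,B[:,2]-O[2]-19]
# far long rim strip: top points per y-bin
ys=np.arange(-45,115,10);pts=[]
for y in ys:
    s=Q[abs(Q[:,1]-y)<5]
    if len(s)>10: pts.append((y,np.percentile(s[:,2],95)))
pts=np.array(pts);print(pts.round(1).tolist());print('slope',np.polyfit(pts[:,0],pts[:,1],1))
print('y ext',np.percentile(Q[:,1],[.5,1,50,99,99.5]),'x ext',np.percentile(Q[:,0],[.5,1,99,99.5]))
E
```

```text
t: 14.7
eef_pos: [657.2, 77.9, 317.3]
tcp_rot: [3.141, -0.0, 0.028]
ft_force: [0.2, -0.3, -6.7]
opening: 0.243
grip_force: 30.0
t 15.55 amp mm 1.84 phase -0.525 T 0.89 mean u mm 223.8254844023451 rms 0.1 d 340.25372
[ 1.6  2.   1.6  1.2  0.6  0.2 -0.6 -0.9 -1.6 -1.8 -1.8 -1.7 -1.2 -0.7
 -0.   0.5  1.3  1.7]
[657.3  78.1 317.2] 15.6
[[-45.0, -169.0], [-35.0, -166.6], [-25.0, -164.5], [-15.0, -162.8], [-5.0, -161.2], [5.0, -159.6], [15.0, -157.8], [25.0, -201.1], [35.0, -154.9], [45.0, -152.6], [55.0, -150.9], [65.0, -149.5], [75.0, -147.8], [85.0, -146.4], [95.0, -144.8], [105.0, -142.2]]
slope [   0.17742978 -163.55059674]
y ext [-50.0080516  -49.74986019  68.55079625 109.25822632 109.91688494] x ext [-49.0778817  -48.50540862  45.10757775  45.15005013]
```

```bash
python3 -m inch '[[0,0,0,0.02,-0.06,0,1],[0,0,0,0.02,-0.06,0,1],[0,0,0,0.02,-0.06,0,1],[0,0,0,0.02,-0.195,0,1],[0,0,0,0.02,-0.105,0,1],[0,0,0,0,-0.06,0,1],[0,0,0,0,-0.06,0,1]]'
python3 sw.py 18 0.89
```

```text
t: 16.48
eef_pos: [658.1, 84.2, 317.2]
tcp_rot: [3.142, 0.0, 0.029]
ft_force: [0.1, -0.2, -6.4]
opening: 0.244
grip_force: 30.0
t 17.325 amp mm 0.26 phase -2.476 T 0.89 mean u mm 226.69662012116683 rms 0.08 d 344.56354
[-0.1 -0.   0.   0.2  0.1  0.3  0.3  0.3  0.3  0.  -0.   0.1 -0.1 -0.1
 -0.2 -0.2 -0.4 -0.2]
[658.1  84.1 317.2] 17.375
```

The swing is 0.26 mm, which counts as still. Before holding, I check the position over the tray.

```bash
python3 - <<'E'
from h import *
O=env.state()['eef_pos'];psi=env.state()['tcp_rot'][2]
ey=np.array([-np.sin(psi),np.cos(psi)]);ex=np.array([ey[1],-ey[0]])
for n in ['wrist','top','side']:
    p=env.read_camera(n);C=cloud(p);im=p['img'].astype(int)
    m=(im[...,2]>im[...,0]*1.5+12)&(p['depth']>0)&(abs(C[...,0]-656)<75)&(abs(C[...,1]-120)<110)&(C[...,2]>100)&(C[...,2]<215)
    if m.sum()<30: print(n,m.sum());continue
    Q=C[m];d=Q[:,:2]-O[:2];X=d@ex;Y=d@ey
    print(n,m.sum(),'x',np.percentile(X,[1,99]).round(1),'y',np.percentile(Y,[1,99]).round(1),'z',np.percentile(Q[:,2],[1,99]).round())
    s=(Q[:,2]-O[2]-19); k=s>-175; 
    for lo,hi in [(-60,-30),(90,125)]:
        kk=(Y>lo)&(Y<hi); print('  end',lo,np.percentile(s[kk],97).round(1) if kk.sum()>5 else None)
    r=env.trace(p,'tray')
    if r:
        q=C[r[0]['mask']&(p['depth']>0)];q=q[(q[:,2]>45)&(q[:,2]<72)]
        print('  tray',np.percentile(q[:,:2],[1,99],axis=0).round(1).tolist())
E
```

```text
wrist 8316 x [-47.8  45.1] y [-47.8 110.9] z [127. 195.]
  end -60 -168.4
  end 90 -141.6
  tray [[696.8, 21.5], [724.4, 226.3]]
top 0
side 1349 x [-52.4  42. ] y [-46.7 115.4] z [131. 195.]
  end -60 -168.5
  end 90 -141.4
  tray [[579.5, 18.8], [717.3, 228.1]]
```

```bash
python3 -m inch '[[0,0,0,0,0,0,1],[0,0,0,0,0,0,1],[0,0,0,0,0,0,1],[0,0,0,0,0,0,1],[0,0,0,0,0,0,1],[0,0,0,0,0,0,1],[0,0,0,0,0,0,1],[0,0,0,0,0,0,1],[0,0,0,0,0,0,1],[0,0,0,0,0,0,1],[0,0,0,0,0,0,1],[0,0,0,0,0,0,1],[0,0,0,0,0,0,1],[0,0,0,0,0,0,1],[0,0,0,0,0,0,1],[0,0,0,0,0,0,1],[0,0,0,0,0,0,1],[0,0,0,0,0,0,1],[0,0,0,0,0,0,1],[0,0,0,0,0,0,1]]'
python3 sw.py 12 0.89
```

```text
t: 20.12
eef_pos: [658.1, 84.1, 317.2]
tcp_rot: [3.141, 0.0, 0.029]
ft_force: [0.6, 0.5, -6.2]
opening: 0.248
grip_force: 30.0
t 20.675 amp mm 0.21 phase 1.854 T 0.89 mean u mm 215.28844437345225 rms 0.07 d 327.20258
[-0.1 -0.1 -0.   0.2  0.2  0.2  0.2  0.   0.2  0.1  0.1 -0.1]
[658.1  84.1 317.2] 20.725
```

```bash
python3 -m inch '[[0,0,0,0,0,0.2,1],[0,0,0,0,0,0.4,1],[0,0,0,0,0,0.6,1],[0,0,0,0,0,0.7,1],[0,0,0,0,0,0.7,1],[0,0,0,0,0,0.7,1],[0,0,0,0,0,0.7,1],[0,0,0,0,0,0.7,1],[0,0,0,0,0,0.5,1],[0,0,0,0,0,0.3,1],[0,0,0,0,0,0.2,1],[0,0,0,0,0,0.1,1],[0,0,0,0,0,0.1,1],[0,0,0,0,0,0.1,1]]'
python3 - <<'E'
from sw import *
p,P,k,a=meas(6,.89)
for i in range(5): env.read_camera('wrist'); print(env.state()['ft_force'].round(1))
save(env.read_camera('side'),'g.png')
E
```

```text
t: 22.48
eef_pos: [658.1, 84.1, 257.3]
tcp_rot: [3.142, -0.0, 0.029]
ft_force: [-0.0, -0.5, -6.1]
opening: 0.243
grip_force: 30.0
t 22.725 amp mm 0.59 phase -2.327 T 0.89 mean u mm 227.17557979831759 rms 0.08 d 345.0083
[-0.3 -0.6 -0.5 -0.7 -0.5 -0.4]
[658.1  84.1 257.3] 22.775
[ 0.6  0.  -4.6]
[-0.7 -0.6 -5.7]
[-0.1  0.6 -5.9]
[-0.4 -0.  -6.2]
[ 0.1  0.3 -5.1]
```

View pics/g.png

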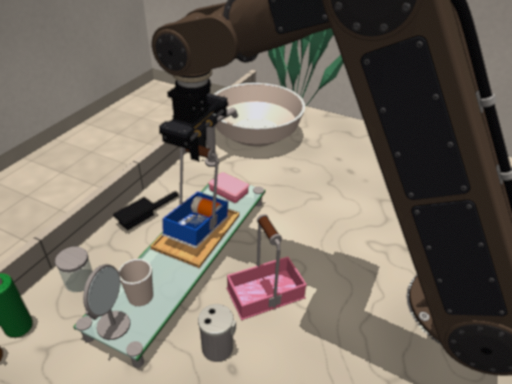

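The side view shows the tub (195,218) just above the tray, clear of its neighbours. Next: lower to contact and pivot it level about its low edge.

```bash
python3 -m inch '[[0,0,0,0,0,0.1,1],[0,0,0,0,0,0.1,1],[0,0,0,0,0,0.1,1],[0,0,0,0,-0.24,0.05,1],[0,0,0,0,-0.24,0.05,1],[0,0,0,0,-0.24,0.05,1],[0,0,0,0,-0.24,0.05,1],[0,0,0,0,-0.24,0.05,1],[0,0,0,0,-0.24,0.05,1],[0,0,0,0,-0.24,0.05,1],[0,0,0,0,-0.24,0.05,1],[0,0,0,0,-0.24,0.06,1],[0,0,0,0,-0.24,0.06,1]]'
cat > tilt.py <<'E'
from h import *
O=env.state()['eef_pos'];psi=env.state()['tcp_rot'][2]
ey=np.array([-np.sin(psi),np.cos(psi)]);ex=np.array([ey[1],-ey[0]])
p=env.read_camera('wrist');C=cloud(p);im=p['img'].astype(int)
m=(im[...,2]>im[...,0]*1.5+12)&(p['depth']>0)&(abs(C[...,0]-656)<75)&(abs(C[...,1]-120)<110)&(C[...,2]>80)&(C[...,2]<215)
Q=C[m];d=Q[:,:2]-O[:2];X=d@ex;Y=d@ey;a,b=np.percentile(Y,[.7,99.3])
za=np.percentile(Q[Y<a+6,2],90);zb=np.percentile(Q[Y>b-6,2],90)
print('rim y ends rel',a.round(1),b.round(1),'z',za.round(1),zb.round(1),'tilt',((zb-za)/160).round(3),'rim centre',(O[:2]+ey*(a+b)/2+ex*np.percentile(X,[.7,99.3]).mean()).round(1),env.state()['t'],env.state()['ft_force'].round(1))
E
python3 tilt.py
```

```text
t: 24.7
eef_pos: [657.9, 108.6, 250.3]
tcp_rot: [-3.141, -0.003, 0.029]
ft_force: [0.1, 2.0, 4.8]
opening: 0.249
grip_force: 30.0
rim y ends rel -67.6 90.4 z 106.0 116.5 tilt 0.065 rim centre [655.1 119.9] 24.75 [-0.4  2.3  6.4]
```

```bash
python3 -m inch '[[0,0,0,0,-0.2,0,1],[0,0,0,0,-0.2,0.05,1],[0,0,0,0,-0.2,0.07,1],[0,0,0,0,-0.2,0.07,1]]'; python3 tilt.py
```

```text
t: 25.25
eef_pos: [657.5, 116.5, 247.7]
tcp_rot: [-3.141, -0.001, 0.029]
ft_force: [0.8, 3.6, 6.3]
opening: 0.248
grip_force: 30.0
rim y ends rel -73.6 84.7 z 105.9 110.8 tilt 0.03 rim centre [654.9 122. ] 25.3 [0.1 3.2 6.3]
```

```bash
python3 -m inch '[[0,0,0,0,-0.2,0.06,1],[0,0,0,0,-0.2,0.07,1],[0,0,0,0,-0.15,0.06,1],[0,0,0,0,0,0,1]]'; python3 tilt.py
```

```text
t: 25.8
eef_pos: [657.4, 122.1, 245.8]
tcp_rot: [-3.141, -0.002, 0.029]
ft_force: [1.0, 3.0, 7.0]
opening: 0.246
grip_force: 30.0
rim y ends rel -77.9 80.4 z 105.9 106.7 tilt 0.005 rim centre [654.9 123.3] 25.85 [1.1 3.7 5.3]
```

```bash
python3 -m inch '[[0,0,0,0,0,0,0.2],[0,0,0,0,0,0,0],[0,0,0,0,0,0,-0.3],[0,0,0,0,0,0,-0.6],[0,0,0,0,0,0,-0.8],[0,0,0,0,0,0,-1],[0,0,0,0,0,0,-1],[0,0,0,0,0,0,-1],[0,0,0,0,0,0,-1]]'; python3 tilt.py
```

```text
t: 26.98
eef_pos: [657.0, 121.6, 245.2]
tcp_rot: [3.141, -0.0, 0.029]
ft_force: [0.6, 0.2, -0.8]
opening: 0.998
grip_force: 0.0
rim y ends rel -77.1 81.3 z 106.0 106.1 tilt 0.001 rim centre [655.  123.6] 27.025 [-0.4  0.1 -0.1]
```

```bash
python3 -m inch '[[0,0,0,0,0,-1,-1],[0,0,0,0,0,-3,-1],[0,0,0,0,0,-4,-1],[0,0,0,0,0,-4,-1],[0,0,0,0,0,-2,-1],[0,0,0,0,0,0,-1],[0,0,0,0,0,0,-1],[0,0,0,0,0,0,-1]]'; python3 tilt.py; python3 - <<'E'
from h import *
save(env.read_camera('wrist'),'i.png')
E
```

```text
t: 28.02
eef_pos: [656.8, 121.6, 384.0]
tcp_rot: [3.141, 0.002, 0.029]
ft_force: [0.3, -0.3, -0.2]
opening: 0.996
grip_force: 0.0
rim y ends rel -76.8 81.2 z 106.2 106.3 tilt 0.001 rim centre [654.9 123.8] 28.075 [-0.4  1.   0.3]
```

View pics/i.png

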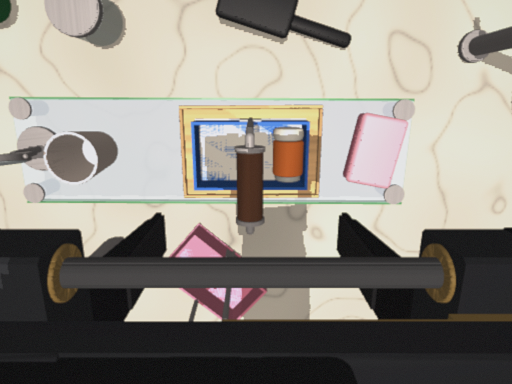

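The caddy, at (192–310, 120–190), stands level inside the tray's rim. The can at (288,155) is still in it, and the hand is clear.

```bash
python3 -c "
from cell import env
print(env.job_done())"
```

```text
the job is handed in; nothing more can be done
None
```

I handed the job in at about 28 s. The caddy hung still over the tray for more than 3 s and now stands level and let go in the tray, about 2 mm from its middle, with the can still in it. The system returned no verdict on the judging.

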